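# Lock the key-hook post into the slotted desk rail

### The job

Mount the key-hook post on the slotted desk rail, opposite the yellow clip: put its hammer-head foot down through the slot, press it down against its spring and turn it a quarter turn clockwise (seen from above) so that the foot catches under the lips. Leave it locked and upright with its hook pointing straight out from the rail on the side away from the yellow clip, and leave everything else on the desk where it is.

Things in the scene. Friction and masses are not known exactly. Their poses are not given: they have to be found in the camera images.
- post_grip (a point): Centre of the red wing grip atop the key-hook post (116 mm tall, 0.25 kg; this point is 93 mm above the underside of its foot). Wing 44 mm long (post x), 16 wide (y), 46 high, flats face y: pinch across them from above. Hub 34 mm across begins 23 mm below this point; the hook's bar leaves it 37 mm below, along +x. Starts upright in the stand, z up, hook towards world -y within 1 rad
- post_foot (a point): Centre of the top face of the post's steel hammer-head foot: 36 mm long (post x), 16 wide (y), 8 thick, on a 14 mm thick neck. Two opposite corners are cut back: inside the rail it turns only clockwise seen from above, to a hard stop about 98 degrees from lengthwise. x also points towards the hook, z up
- hook_tip (a point): Upturned tip of the hook, 85 mm from the post's axis along post +x, 78 mm above the underside of the foot. Going into the slot with the hook along rail -y, the clockwise quarter turn leaves it along rail -x, as wanted
- post: The whole post; origin at the centre of the foot's underside. Between foot and hub a dark steel collar, 56 mm across, 8 thick, is pressed down by a spring: free, its underside is 1 mm above the foot's top; it yields up to 10 mm at 5 N + 1 N per mm and lies on the stand or rail with the foot hanging below
- rail_mid (a point): Middle of the rail's foot plate (fixed, 100 by 250 by 4 mm), at the level of the rail's top, 49 mm up. Aluminium channel on it: 46 wide (x), 220 long (y); slot 18 wide along y, open upward; lips 5 thick; cavity 38 wide. Bolted through oversize holes: the slot lies parallel to y but up to 3.5 mm off this point in +x or -x; feel for it. +x: clip's side. The channel does not give way
- clip_point (a point): Top centre of the yellow plastic clip on the +x side of the rail's foot plate, 14 mm wide, top 38 mm above the desk; fixed; axes as the rail. Its y along the rail is where the post belongs. With the collar on the rail the foot's top is 1 mm below the rail's top; pressed 5 to 7 mm deeper it clears the lips and can turn; let go after the turn, the spring holds it up against the lips
- stand: Square block of pale wood, fixed, 80 by 80 by 30 mm, with a 44 mm round hole right through, in which the post is parked, its collar on the block's top; origin at the centre of the underside
- case_center (a point): Centre of a grey spectacle case, 160 by 58 by 42 mm, loose bystander; leave it alone
- breadboard: White electronics breadboard lying flat, 165 by 55 by 10 mm, loose bystander; origin at the centre of its underside
- carton: Small cardboard carton with red and white bands, 75 by 120 by 40 mm, loose bystander; origin at the centre of its underside
- meter: Yellow hand-held meter lying flat, 150 by 75 by 34 mm, loose bystander; origin at the centre of its underside
- mug: Blue mug, 80 mm across, 90 mm high, loose bystander; origin at the centre of its underside
- books: Two stacked books, 150 by 210 by 45 mm, loose bystander; origin at the centre of the underside
Not all that is in view belongs to the job. What is shaped like the post but green or pink is not meant.

How it is judged:
By the outcome, as a careful person would: the job done as asked, in the order asked, and still so for the second after the job is handed in, with the robot touching nothing.
It also fails if it takes over 61 s, if anything falls off the work surface, if the arm or the gripper's body presses on something with over 40 N, if the wrist force passes 120 N, or if a joint passes its speed limit or range.

### The arm

A 6-joint arm with a two-finger parallel gripper is mounted at the origin on the work surface. World frame = base frame: x ahead of the robot, y to its left, z up, the work surface at z = 0. Lengths are in mm, angles in rad, forces in N, time in s.
With the tool pointing down it reaches from about 375 to 925 mm from the base axis. Payload 5.7 kg.
Tool frame: the origin (TCP) lies at the very end of the fingers, on their centre line; the grasp point (between the pads) lies 19 mm behind it; y points along the fingers, z is the direction in which the jaws open and shut, and the axes are right-handed (so a half turn about y gives the same grasp; the last joint's range is limited). The gripper opens to 88 mm and grips with 3 to 60 N. Pads are 20 mm wide; open, the fingers measure 115 mm over their backs; the gripper's body (75 mm by 178 mm) begins 61 mm behind the grasp point.
Start: joints at [-1.436, 0.359, 1.51, -0, 1.272, -0.115], TCP at [148.312, -581.348, 222.623] pointing down, gripper open.
Joint ranges: [-2.97, 2.97], [-1.01, 2.36], [0.21, 2.38], [-0.96, 4.11], [0.2, 2.71], [-2.98, 2.98]. Speed limits (rad/s): [2.39, 2.39, 3.14, 3.14, 3.14, 3.14].

### API

Orientations are given as a 3x3 rotation matrix whose columns are the frame's x, y, z axes.
In Python, from station import r, eyes gives the robot as it stands. The module is installed in compiled form; this text tells all that it offers.
- The arm moves only by the tool send_rows, never from a script. Its argument "increments" is a list of rows, each a list of 3 entries, a list of its own where there are three numbers: the shift along the tool's x, y, z in cm, then the turn, a rotation vector about the tool's x, y, z in degrees, then the opening, from 0 (shut) to 1 (fully open). In form: [[[tx, ty, tz], [ax, ay, az], gripper], ...]. A call has 1 to 20 rows; each row is the pose to reach, as a shift and turn from the pose commanded when the call began, along the tool's axes at that moment; what a row does not reach only later rows make up. A row lasts 1/12 s, in which the tool goes at most 41.7 mm and 7.16 degrees, less where a joint would pass 70% of its speed; a pose out of reach is approached as far as the arm can. A call with a gripper value outside its range is refused whole. The fingers move at their own pace and stop on an object; "squeeze" is the grip in N (left out, the last holds). Time passes only in rows, so rows that repeat a pose let the fingers close. It gives the time, the measured TCP pose, the force and the opening at its end, in the units of the state.
- r.sense(): the state, without advancing time (a new reading comes with each control period).
- eyes.snapshot(name): name is "scene" or "top" or "wrist"; returns the picture (420x560x3 uint8, red, green, blue); there is no depth.
- eyes.get_calibration(name): a dict with "camera_matrix" (3x3 intrinsics, pixels), "distortion" ([k1, k2, p1, p2, k3] as OpenCV has them; the pictures are not rectified), "extrinsics" (4x4, takes a point from camera to world coordinates). Camera axes: x right, y up, looking along -z (the intrinsics and any distortion apply to the point x, -y, -z); pixel columns grow to the right and rows downward; lengths in mm; the calibration is good to about 2 mm. A picture is of the moment at which its call begins: read the wrist's pose just before it. get_calibration takes no time and is no camera call; for the wrist camera it gives the pose at the moment of the call.
- r.hand_in(): hands the job in, once; it reports no verdict.
The state is a dict: "time_s": time; "q": joint angles; "qd": joint speeds; "tau": joint torques, N m; "ee_pos": TCP position; "orientation": TCP orientation; "contact_force": force on the tool from outside, world axes, zero at the start; "ft_torque": the same for the moment, N m; "grip_width": opening from 0.0 (shut) to 1.0 (fully open).
Only numpy, scipy, OpenCV 4.12 (cv2) and the standard library are available. Lean on these libraries where they do the work, as an engineer would, in place of code of your own. Each camera call takes 0.05 s, during which the arm holds its last target.

## Working session

There is one attempt and no reset: what is moved stays moved. The work goes in short steps, Python scripts to look and compute and a tool call to move; the robot and the scene stay as the last step left them, time stands still between calls to the robot, and variables do not carry over. Pictures are saved under pics/ and viewed, and the job is handed in when it is done.

Besides the shell and the picture viewer there is one more tool, called after ">>>" by a JSON object that holds its "method" and its "body". send_rows: Moves the arm, as the interface text tells. Its arguments: {"type":"object","properties":{"increments":{"type":"array"},"squeeze":{"type":"number"}},"required":["increments"]}

```bash
mkdir -p pics; ls
cat > h.py <<'E'
import numpy as np, cv2
from station import r, eyes
def snap(n,f):
    im=eyes.snapshot(n); cv2.imwrite(f'pics/{f}.png',im[:,:,::-1]); return im
E
python3 - <<'E'
from h import *
s=r.sense()
for k,v in s.items(): print(k,np.round(v,3).tolist())
for n in ['scene','top','wrist']:
    snap(n,n+'0'); c=eyes.get_calibration(n); print(n,{k:np.round(v,3).tolist() for k,v in c.items()})
E
```

```text
pics
time_s 0.0
q [-1.436, 0.359, 1.511, -0.0, 1.272, -0.115]
qd [-0.001, -0.001, -0.0, 0.0, -0.0, -0.001]
tau [0.002, -51.537, -27.073, 0.068, 0.035, -0.0]
ee_pos [148.237, -580.702, 221.831]
orientation [[-0.969, -0.0, 0.247], [-0.247, 0.002, -0.969], [-0.0, -1.0, -0.002]]
contact_force [0.24, -0.219, -0.433]
ft_torque [0.009, 0.036, 0.044]
grip_width 1.0
scene {'camera_matrix': [[393.871, 0.0, 278.318], [0.0, 393.871, 214.101], [0.0, 0.0, 1.0]], 'distortion': [0.037, 0.0, 0.0, 0.0, 0.0], 'extrinsics': [[-0.477, -0.652, 0.589, 1370.395], [0.879, -0.36, 0.314, 476.17], [0.007, 0.667, 0.745, 1139.528], [0.0, 0.0, 0.0, 1.0]]}
top {'camera_matrix': [[530.072, 0.0, 266.84], [0.0, 530.072, 203.815], [0.0, 0.0, 1.0]], 'distortion': [-0.015, 0.0, 0.0, 0.0, 0.0], 'extrinsics': [[0.003, 0.982, -0.191, 191.991], [-1.0, 0.005, 0.006, 24.64], [0.007, 0.191, 0.982, 1847.294], [0.0, 0.0, 0.0, 1.0]]}
wrist {'camera_matrix': [[331.468, 0.0, 274.721], [0.0, 331.468, 210.637], [0.0, 0.0, 1.0]], 'distortion': [-0.023, 0.0, 0.0, 0.0, 0.0], 'extrinsics': [[0.246, 0.933, 0.261, 220.624], [-0.969, 0.237, 0.066, -562.534], [-0.0, -0.27, 0.963, 382.301], [0.0, 0.0, 0.0, 1.0]]}
```

View pics/scene0.png

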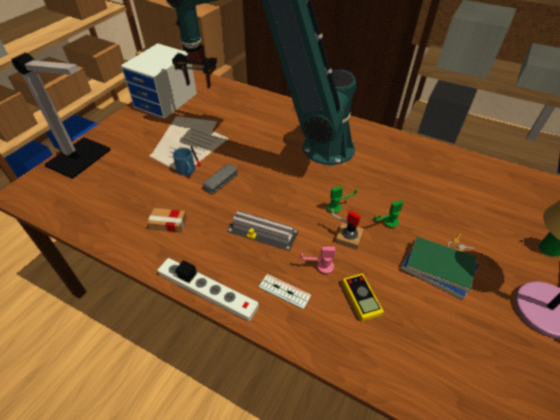

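View pics/top0.png

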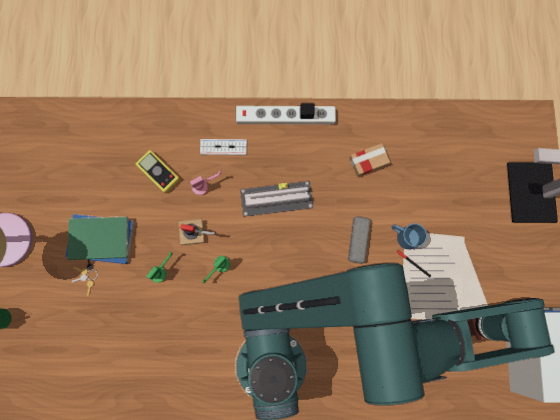

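View pics/wrist0.png

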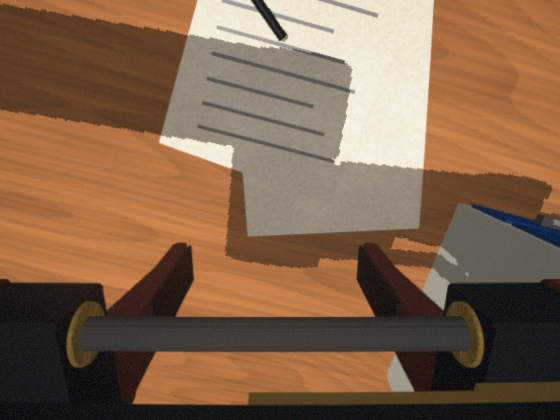

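Candidates for the post, in the top picture: red wing and steel hub in the wooden stand (188,230), green ones (157,273) and (221,265), pink one (200,186). By the description it is the one at (188,230). I'll check it in a crop.

Run:
```python
from h import *
a=cv2.imread('pics/top0.png')
c=cv2.resize(a[160:260,165:325],None,fx=5,fy=5,interpolation=cv2.INTER_CUBIC); cv2.imwrite('pics/crop_top.png',c)
a=cv2.imread('pics/scene0.png')
c=cv2.resize(a[190:270,220:380],None,fx=5,fy=5,interpolation=cv2.INTER_CUBIC); cv2.imwrite('pics/crop_scene.png',c)
```

```text
(no output)
```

View pics/crop_top.png

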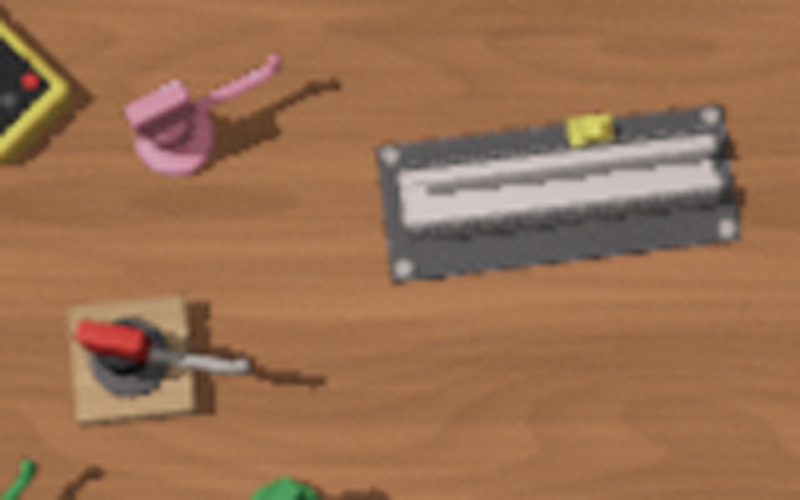

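View pics/crop_scene.png

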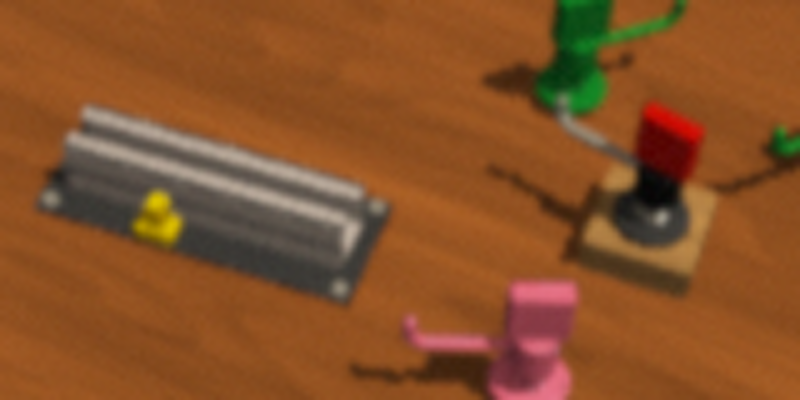

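The red/steel post in the stand (crop 110,340; hook tip 240,365) is the right one. The clip is at crop (590,128). Now rough positions.

```bash
cat >> h.py <<'E'
def ray(cal,uv):
    K=cal['camera_matrix'];D=np.array(cal['distortion'],float);T=np.array(cal['extrinsics'])
    p=cv2.undistortPoints(np.array(uv,float).reshape(-1,1,2),np.array(K,float),D).reshape(-1,2)
    d=np.c_[p[:,0],-p[:,1],-np.ones(len(p))]@T[:3,:3].T
    return T[:3,3],d
def atz(cal,uv,z):
    o,d=ray(cal,uv); z=np.broadcast_to(z,(len(d),)); return o+d*((z-o[2])/d[:,2])[:,None]
def proj(cal,P):
    T=np.linalg.inv(np.array(cal['extrinsics'])); P=np.array(P,float).reshape(-1,3)
    c=P@T[:3,:3].T+T[:3,3]; c=c*[1,-1,-1]
    return cv2.projectPoints(c,np.zeros(3),np.zeros(3),np.array(cal['camera_matrix'],float),np.array(cal['distortion'],float))[0].reshape(-1,2)
E
python3 - <<'E'
from h import *
c=eyes.get_calibration('top')
f=lambda L:np.array(L)/5+[165-.4,160-.4]
print('plate',atz(c,f([(378,148),(722,106),(740,238),(392,283)]),4).round(1).tolist())
print('bolts',atz(c,f([(390,155),(711,117),(728,229),(403,268)]),5).round(1).tolist())
print('clip',atz(c,f([(590,125)]),38).round(1).tolist())
print('stand',atz(c,f([(68,310),(180,298),(195,410),(80,422)]),30).round(1).tolist())
print('wingtop',atz(c,f([(80,322),(145,335)]),137).round(1).tolist())
print('tip',atz(c,f([(242,366)]),99).round(1).tolist())
E
```

```text
plate [[603.6, 108.9, 4.0], [635.6, -136.6, 4.0], [539.6, -148.2, 4.0], [506.1, 97.8, 4.0]]
bolts [[598.3, 100.3, 5.0], [627.2, -128.6, 5.0], [545.8, -139.7, 5.0], [516.7, 90.1, 5.0]]
clip [[613.2, -40.9, 38.0]]
stand [[481.7, 321.2, 30.0], [490.5, 243.8, 30.0], [412.4, 231.3, 30.0], [403.7, 310.2, 30.0]]
wingtop [[456.7, 295.6, 137.0], [448.4, 253.0, 137.0]]
tip [[433.5, 193.0, 99.0]]
```

>>> {"method": "send_rows", "body": {"increments": [[[-54.6,8.2,-41.3],[0,-83.2,0],1],[[-54.6,8.2,-41.3],[0,-83.2,0],1],[[-54.6,8.2,-41.3],[0,-83.2,0],1],[[-54.6,8.2,-41.3],[0,-83.2,0],1],[[-54.6,8.2,-41.3],[0,-83.2,0],1],[[-54.6,8.2,-41.3],[0,-83.2,0],1],[[-54.6,8.2,-41.3],[0,-83.2,0],1],[[-54.6,8.2,-41.3],[0,-83.2,0],1],[[-54.6,8.2,-41.3],[0,-83.2,0],1],[[-54.6,8.2,-41.3],[0,-83.2,0],1],[[-54.6,8.2,-41.3],[0,-83.2,0],1],[[-54.6,8.2,-41.3],[0,-83.2,0],1],[[-54.6,8.2,-41.3],[0,-83.2,0],1],[[-54.6,8.2,-41.3],[0,-83.2,0],1],[[-54.6,8.2,-41.3],[0,-83.2,0],1],[[-54.6,8.2,-41.3],[0,-83.2,0],1],[[-54.6,8.2,-41.3],[0,-83.2,0],1],[[-54.6,8.2,-41.3],[0,-83.2,0],1],[[-54.6,8.2,-41.3],[0,-83.2,0],1],[[-54.6,8.2,-41.3],[0,-83.2,0],1]]}}

```text
time_s: 1.82
ee_pos: [574.4, -46.5, 140.4]
orientation: [[0.131, -0.001, 0.991], [-0.991, -0.0, 0.131], [-0.0, -1.0, -0.001]]
contact_force: [-0.9, -0.8, 0.7]
grip_width: 1.001
```

Run:
```python
from h import *
import pickle
c=eyes.get_calibration('wrist'); s=r.sense(); pickle.dump((c,s),open('c1.pkl','wb'))
print(s['qd'])
snap('wrist','w1')
```

```text
[-0.02215583 -0.01049637  0.00828744  0.00171204  0.00074352  0.00387957]
```

View pics/w1.png

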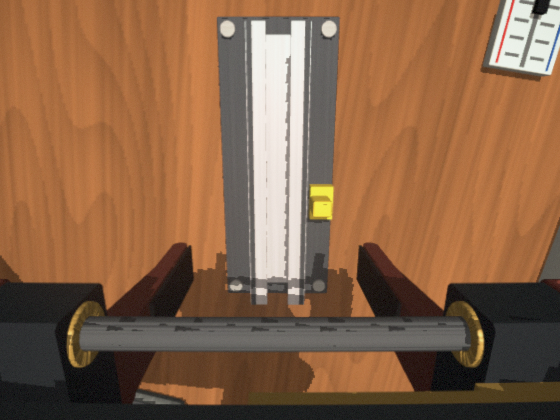

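Rail in view: lips about x 253–267 and 290–304 at row 30, clip at (321,203), bolts at (228,29),(328,29),(236,285),(319,285). Now to measure the edges.

Run:
```python
from h import *
a=cv2.imread('pics/w1.png')
cv2.imwrite('pics/w1c.png',cv2.resize(a[150:310,210:345],None,fx=4,fy=3.7,interpolation=cv2.INTER_NEAREST))
cv2.imwrite('pics/w1d.png',cv2.resize(a[10:110,210:345],None,fx=5,fy=5,interpolation=cv2.INTER_NEAREST))
for y in (60,120,200,240): print(y,a[y,215:340].mean(1).astype(int).tolist())
```

```text
60 [126, 121, 113, 96, 96, 95, 96, 97, 99, 94, 98, 97, 94, 95, 100, 97, 99, 99, 99, 97, 100, 98, 99, 95, 96, 99, 98, 99, 96, 108, 167, 150, 107, 98, 98, 100, 139, 218, 237, 240, 240, 239, 239, 238, 238, 240, 239, 239, 238, 237, 224, 233, 238, 239, 239, 239, 238, 238, 239, 240, 241, 241, 240, 239, 239, 239, 239, 238, 239, 240, 237, 179, 144, 137, 137, 159, 230, 237, 238, 240, 241, 240, 239, 238, 240, 240, 239, 239, 233, 161, 109, 98, 101, 98, 117, 197, 124, 99, 103, 101, 99, 97, 102, 100, 100, 98, 101, 97, 96, 97, 97, 98, 104, 102, 100, 100, 97, 98, 100, 102, 101, 98, 101, 114, 113]
120 [125, 126, 124, 125, 121, 96, 94, 98, 96, 95, 95, 101, 99, 97, 95, 97, 100, 98, 100, 100, 96, 97, 95, 96, 98, 96, 96, 96, 98, 96, 101, 125, 131, 110, 100, 100, 100, 141, 218, 235, 237, 236, 236, 236, 234, 236, 237, 235, 235, 236, 236, 234, 234, 234, 233, 233, 235, 236, 237, 238, 238, 237, 234, 236, 236, 236, 234, 235, 237, 234, 179, 144, 139, 136, 146, 222, 235, 236, 237, 237, 237, 235, 234, 236, 236, 237, 234, 231, 154, 106, 102, 101, 108, 154, 117, 100, 98, 96, 97, 95, 96, 96, 98, 97, 96, 96, 95, 96,
[... 554 characters left out ...]
33, 129, 132, 133, 132, 133, 135, 133, 130, 133, 132, 131, 132, 132, 158, 178, 172, 136, 121, 117, 117, 118, 119, 120]
240 [131, 133, 134, 132, 134, 135, 134, 132, 133, 130, 102, 90, 91, 89, 90, 90, 93, 89, 91, 91, 92, 92, 93, 92, 94, 91, 94, 97, 93, 94, 95, 94, 92, 105, 162, 126, 100, 95, 96, 134, 210, 224, 227, 229, 227, 226, 226, 224, 222, 222, 222, 206, 219, 223, 220, 223, 220, 223, 227, 227, 228, 227, 226, 224, 222, 222, 223, 222, 221, 212, 162, 134, 133, 163, 213, 225, 227, 227, 226, 227, 226, 224, 220, 222, 219, 159, 105, 96, 93, 101, 139, 112, 93, 94, 94, 97, 92, 95, 93, 91, 94, 94, 96, 97, 93, 91, 95, 92, 95, 93, 96, 92, 95, 94, 104, 117, 121, 122, 123, 125, 120, 122, 120, 120, 119]
```

View pics/w1c.png

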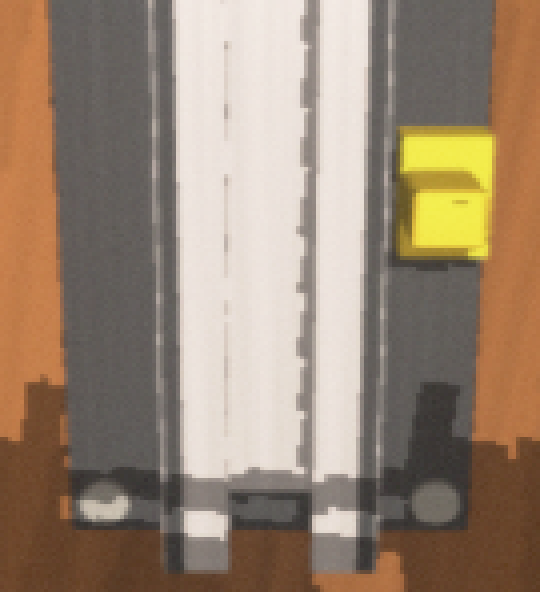

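View pics/w1d.png

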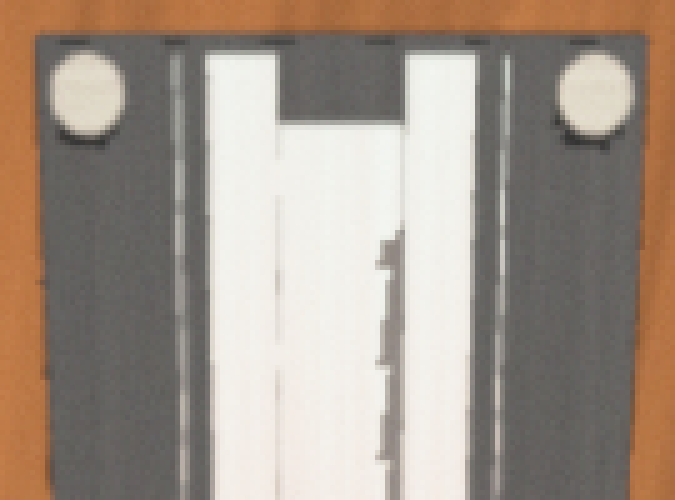

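Run:
```python
from h import *
import pickle
c,s=pickle.load(open('c1.pkl','rb'))
g=cv2.imread('pics/w1.png').astype(float).mean(2)
res=[]
for y in range(40,262,4):
    row=g[y]
    m=165
    i=next(i for i in range(240,270) if row[i]<m<=row[i+1]); L=i+(m-row[i])/(row[i+1]-row[i])
    j=next(j for j in range(310,285,-1) if row[j]<m<=row[j-1]and row[j-2]>195); R=j-(m-row[j])/(row[j-1]-row[j])
    k=255+np.argmin(row[255:275])if False else 262+int(np.argmin(row[262:269]))
    # slot right edge: first rise left of j
    q=next(q for q in range(j-4,270,-1) if row[q]<185); Q=q+(185-row[q])/(row[q+1]-row[q])
    res.append((y,L,k,Q,R))
res=np.array(res)
E={}
for n,i in zip(['L','sl','sr','R'],[1,2,3,4]):
    P=atz(c,np.c_[res[:,i],res[:,0]],49)[:,:2]
    fy=np.polyfit(P[:,1],P[:,0],1); re=P[:,0]-np.polyval(fy,P[:,1]); ok=abs(re)<1.0; fy=np.polyfit(P[ok,1],P[ok,0],1)
    E[n]=fy; print(n,'x at y=-46:',np.polyval(fy,-46).round(2),'slope',fy[0].round(4),'rms',re[ok].std().round(2),ok.sum())
th=-E['L'][0]
def pr(nm,uv,z): P=atz(c,uv,z); print(nm,P.round(1).tolist()); return P
b=pr('bolts',[(210+87/5,10+93/5),(210+595/5,10+93/5),(210+103/4,150+503/3.7),(210+435/4,150+502/3.7)],6.)
# plate corners
p=pr('plate',[(217,17),(338.8,17),(227.5,292.5),(327,292)],4); print('mid',p.mean(0),b.mean(0))
# clip
k=pr('clip top',[(210+413/4,150+192/3.7),(210+486/4,150+192/3.7),(210+486/4,150+248/3.7),(210+413/4,150+248/3.7)],38); print(k.mean(0))
```

```text
Traceback (most recent call last):
StopIteration
```

Run:
```python
from h import *
import pickle
c,s=pickle.load(open('c1.pkl','rb'))
g=cv2.imread('pics/w1.png').astype(float).mean(2)
res=[]
for y in range(60,245,3):
  try:
    row=g[y]
    m=165
    i=next(i for i in range(240,270) if row[i]<m<=row[i+1]); L=i+(m-row[i])/(row[i+1]-row[i])
    j=next(j for j in range(312,285,-1) if row[j]<m<=row[j-1]and row[j-2]>195 and row[j-4]>195); R=j-(m-row[j])/(row[j-1]-row[j])
    k=262+int(np.argmin(row[262:269]))
    q=next(q for q in range(j-4,270,-1) if row[q]<185); Q=q+(185-row[q])/(row[q+1]-row[q])
    res.append((y,L,k,Q,R))
  except StopIteration: pass
res=np.array(res);print(len(res))
E={}
for n,i in zip(['L','sl','sr','R'],[1,2,3,4]):
    P=atz(c,np.c_[res[:,i],res[:,0]],49)[:,:2]
    fy=np.polyfit(P[:,1],P[:,0],1); re=P[:,0]-np.polyval(fy,P[:,1]); ok=abs(re)<1.0; fy=np.polyfit(P[ok,1],P[ok,0],1)
    E[n]=fy; print(n,'x at y=-46:',np.polyval(fy,-46).round(2),'slope',fy[0].round(4),'rms',re[ok].std().round(2),ok.sum())
def pr(nm,uv,z): P=atz(c,uv,z); print(nm,P.round(1).tolist()); return P
b=pr('bolts',[(210+87/5,10+93/5),(210+595/5,10+93/5),(210+103/4,150+503/3.7),(210+435/4,150+502/3.7)],6.)
p=pr('plate',[(217,17),(338.8,17),(227.5,292.5),(327,292)],4); print('mid',p.mean(0),b.mean(0))
k=pr('clip top',[(210+413/4,150+192/3.7),(210+486/4,150+192/3.7),(210+486/4,150+248/3.7),(210+413/4,150+248/3.7)],38); print(k.mean(0))
```

```text
62
L x at y=-46: 558.48 slope -0.1321 rms 0.26 39
sl x at y=-46: 568.04 slope -0.1321 rms 0.18 53
sr x at y=-46: 586.16 slope -0.1322 rms 0.09 62
R x at y=-46: 595.66 slope -0.1298 rms 0.07 62
bolts [[518.7, 90.6, 6.0], [599.8, 101.3, 6.0], [548.2, -137.2, 6.0], [629.5, -126.2, 6.0]]
plate [[509.2, 98.4, 4.0], [606.4, 111.2, 4.0], [540.6, -146.7, 4.0], [639.3, -133.2, 4.0]]
mid [573.87149729 -17.55753013   4.        ] [574.0235499  -17.90148814   6.        ]
clip top [[605.4, -35.0, 38.0], [620.2, -33.0, 38.0], [622.5, -45.8, 38.0], [607.5, -47.8, 38.0]]
[613.86111619 -40.39025297  38.        ]
```

Run:
```python
from h import *
import pickle
c,s=pickle.load(open('c1.pkl','rb'))
R=s['orientation'];p=s['ee_pos'];R=np.array(R)
for x in(-10,0,10):
  print(proj(c,[p+R@[x,0,-44],p+R@[x,0,44]]).round(1).tolist())
T=np.array(c['extrinsics']);print((R.T@(T[:3,3]-p)).round(1),(R.T@T[:3,:3]).round(4).tolist())
a=cv2.imread('pics/w1.png')
x=np.hstack([a[230:310,150:220],a[230:310,340:410]]);cv2.imwrite('pics/fing.png',cv2.resize(x,None,fx=5,fy=5,interpolation=0))
```

```text
[[188.6, 245.9], [358.2, 245.7]]
[[190.0, 263.6], [356.9, 263.3]]
[[191.4, 280.7], [355.6, 280.5]]
[ -74.3 -160.3    0.4] [[0.0008, -0.9622, -0.2724], [-0.0018, 0.2724, -0.9622], [1.0, 0.0013, -0.0015]]
```

View pics/fing.png

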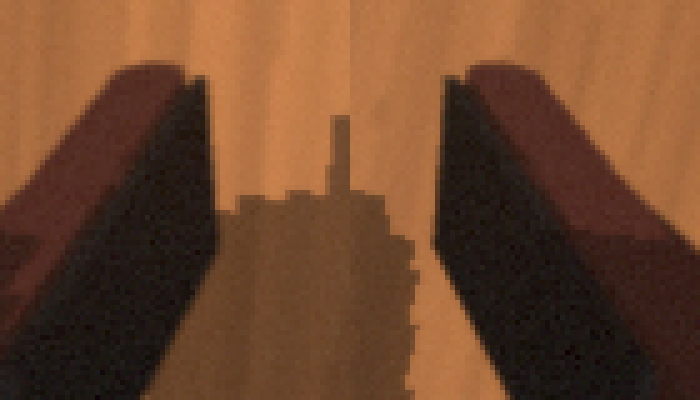

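>>> {"method": "send_rows", "body": {"increments": [[[-33.5,-4.5,-8.2],[0,17.5,0],1],[[-33.5,-4.5,-8.2],[0,17.5,0],1],[[-33.5,-4.5,-8.2],[0,17.5,0],1],[[-33.5,-4.5,-8.2],[0,17.5,0],1],[[-33.5,-4.5,-8.2],[0,17.5,0],1],[[-33.5,-4.5,-8.2],[0,17.5,0],1],[[-33.5,-4.5,-8.2],[0,17.5,0],1],[[-33.5,-4.5,-8.2],[0,17.5,0],1],[[-33.5,-4.5,-8.2],[0,17.5,0],1],[[-33.5,-4.5,-8.2],[0,17.5,0],1],[[-33.5,-4.5,-8.2],[0,17.5,0],1],[[-33.5,-4.5,-8.2],[0,17.5,0],1],[[-33.5,-4.5,-8.2],[0,17.5,0],1]]}}

```text
time_s: 2.95
ee_pos: [450.6, 273.3, 185.5]
orientation: [[-0.176, -0.0, 0.984], [-0.984, -0.001, -0.176], [0.001, -1.0, -0.0]]
contact_force: [-0.3, -0.2, -1.2]
grip_width: 0.998
```

Run:
```python
from h import *
import pickle
c=eyes.get_calibration('wrist'); s=r.sense(); pickle.dump((c,s),open('c2.pkl','wb'))
print(s['time_s'],s['ee_pos'],s['qd'])
snap('wrist','w2')
```

```text
2.95 [450.63417201 273.30336885 185.52040729] [-0.00056571  0.00358406 -0.00386159  0.00444606  0.00037297  0.00417938]
```

View pics/w2.png

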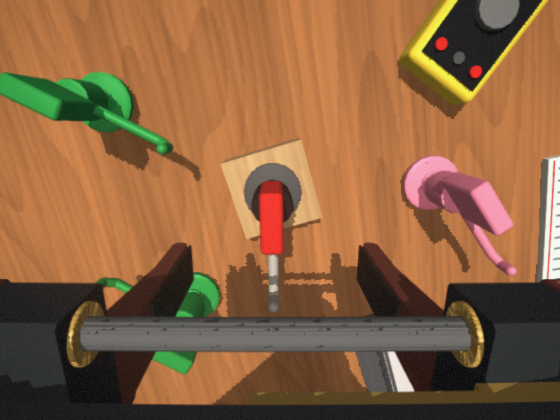

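Red wing top face spans roughly (260,182)–(283,253); stand corners (221,163),(299,140),(320,219),(243,240); tip about (274,307). Green posts sit left, so I check finger clearance as well.

Run:
```python
from h import *
import pickle
c,s=pickle.load(open('c2.pkl','rb'))
a=cv2.imread('pics/w2.png')
cv2.imwrite('pics/w2c.png',cv2.resize(a[150:320,215:325],None,fx=3.5,fy=3.5,interpolation=0))
hsv=cv2.cvtColor(a,cv2.COLOR_BGR2HSV)
m=((a[:,:,2]>120)&(a[:,:,1]<70)&(a[:,:,0]<70)).astype(np.uint8); m[:,:230]=0;m[:,320:]=0
ct=max(cv2.findContours(m,0,2)[0],key=cv2.contourArea); print(cv2.minAreaRect(ct),cv2.boundingRect(ct))
for y in (190,200,210,220,230,240,250): print(y,np.flatnonzero(m[y])[[0,-1]], [tuple(a[y,x]) for x in (262,270,280)])
print('stand',atz(c,[(221,163),(299,140),(320,219),(243,240)],30).mean(0))
t=eyes.get_calibration('top'); print('greens',atz(t,[(157,273),(221,265)],60))
```

```text
((270.9096374511719, 217.5178680419922), (73.42083740234375, 23.534648895263672), 88.26429748535156) (259, 181, 25, 74)
190 [261 281] [(np.uint8(35), np.uint8(44), np.uint8(155)), (np.uint8(33), np.uint8(41), np.uint8(160)), (np.uint8(32), np.uint8(37), np.uint8(142))]
200 [259 282] [(np.uint8(46), np.uint8(57), np.uint8(238)), (np.uint8(50), np.uint8(58), np.uint8(240)), (np.uint8(42), np.uint8(53), np.uint8(226))]
210 [259 282] [(np.uint8(48), np.uint8(55), np.uint8(238)), (np.uint8(50), np.uint8(61), np.uint8(244)), (np.uint8(46), np.uint8(54), np.uint8(227))]
220 [260 282] [(np.uint8(42), np.uint8(53), np.uint8(234)), (np.uint8(47), np.uint8(57), np.uint8(243)), (np.uint8(42), np.uint8(53), np.uint8(227))]
230 [261 283] [(np.uint8(44), np.uint8(56), np.uint8(232)), (np.uint8(46), np.uint8(57), np.uint8(242)), (np.uint8(44), np.uint8(53), np.uint8(228))]
240 [261 283] [(np.uint8(43), np.uint8(53), np.uint8(228)), (np.uint8(45), np.uint8(55), np.uint8(241)), (np.uint8(43), np.uint8(52), np.uint8(228))]
250 [261 283] [(np.uint8(40), np.uint8(53), np.uint8(226)), (np.uint8(46), np.uint8(56), np.uint8(241)), (np.uint8(40), np.uint8(50), np.uint8(228))]
stand [448.49441746 277.99909236  30.        ]
greens [[302.34845113 381.1862585   60.        ]
 [330.0061203  167.4345568   60.        ]]
```

View pics/w2c.png

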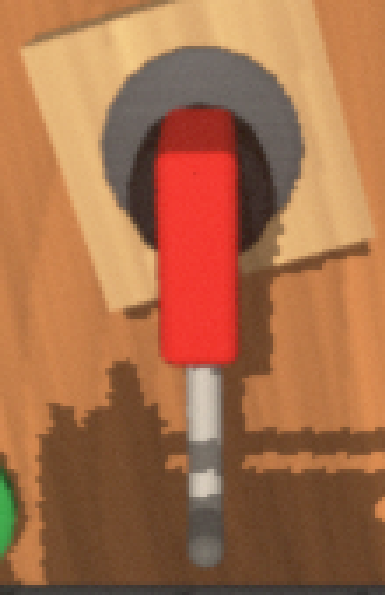

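Run:
```python
from h import *
import pickle
c,s=pickle.load(open('c2.pkl','rb'))
R=np.array(s['orientation']);p=np.array(s['ee_pos'])
P=atz(c,[(259.9,193.4),(282.7,193.4),(283.6,254.3),(261.3,254.3)],137)
print(np.diff(P,axis=0).round(1).tolist());m=P.mean(0)
d=(P[2]+P[3]-P[0]-P[1])/2; print(m,np.degrees(np.arctan2(d[1],d[0])))
t=atz(c,[(273.6,306)],99)[0]; print(t,'tip')
k=atz(c,[(272.7,191.4)],38)[0]; print(k,'collar')
d=t-m;print(np.degrees(np.arctan2(d[1],d[0])),np.hypot(d[0],d[1]))
d=t-k;print(np.degrees(np.arctan2(d[1],d[0])),np.hypot(d[0],d[1]))
for q in (m,k,t): print('in tool',(R.T@(q-p)).round(1))
```

```text
[[14.5, -2.6, 0.0], [-6.6, -41.9, 0.0], [-14.9, 2.7, 0.0]]
[450.5497697  279.27415452 137.        ] -99.26825154110519
[436.57687158 195.65905222  99.        ] tip
[450.79367712 279.84452099  38.        ] collar
-99.4870206300533 84.77456702422339
-99.58537619609194 85.37746021022122
in tool [-5.9 48.5 -1.1]
in tool [ -6.6 147.5  -1. ]
in tool [78.8 86.6 -0.2]
```

>>> {"method": "send_rows", "body": {"increments": [[[-0.6,0,-0.2],[0,-0.6,0],1],[[-0.6,3,-0.2],[0,-0.6,0],1],[[-0.6,6,-0.2],[0,-0.6,0],1],[[-0.6,8.9,-0.2],[0,-0.6,0],1],[[-0.6,8.9,-0.2],[0,-0.6,0],1],[[-0.6,8.9,-0.2],[0,-0.6,0],1],[[-0.6,8.9,-0.2],[0,-0.6,0],0],[[-0.6,8.9,-0.2],[0,-0.6,0],0],[[-0.6,8.9,-0.2],[0,-0.6,0],0],[[-0.6,8.9,-0.2],[0,-0.6,0],0],[[-0.6,8.9,-0.2],[0,-0.6,0],0],[[-0.6,8.9,-0.2],[0,-0.6,0],0],[[-0.6,8.9,-0.2],[0,-0.6,0],0],[[-0.6,8.9,-0.2],[0,-0.6,0],0]], "squeeze": 45}}

```text
time_s: 4.17
ee_pos: [449.2, 281.5, 96.8]
orientation: [[-0.163, 0.0, 0.987], [-0.987, 0.0, -0.163], [-0.0, -1.0, 0.0]]
contact_force: [0.5, 0.1, 0.1]
grip_width: 0.431
```

>>> {"method": "send_rows", "body": {"increments": [[[0,0,0],[0,0,0],0],[[0,0,0],[0,0,0],0],[[0,0,0],[0,0,0],0],[[0,0,0],[0,0,0],0],[[0,0,0],[0,0,0],0],[[0,0,0],[0,0,0],0],[[0,0,0],[0,0,0],0]], "squeeze": 45}}

```text
time_s: 4.75
ee_pos: [449.2, 281.5, 96.6]
orientation: [[-0.163, -0.0, 0.987], [-0.987, 0.0, -0.163], [-0.0, -1.0, -0.0]]
contact_force: [0.8, -0.1, 0.3]
grip_width: 0.183
```

Run:
```python
from h import *
import pickle
c=eyes.get_calibration('wrist'); s=r.sense(); pickle.dump((c,s),open('c3.pkl','wb'))
print(s['time_s'],s['ee_pos'],s['grip_width'],s['contact_force'],s['ft_torque'])
snap('wrist','w3')
```

```text
4.75 [449.21950649 281.45109955  96.62840055] 0.1830256488136172 [ 0.82403369 -0.05504148  0.31493406] [-0.01714062 -0.09436949  0.01481515]
```

View pics/w3.png

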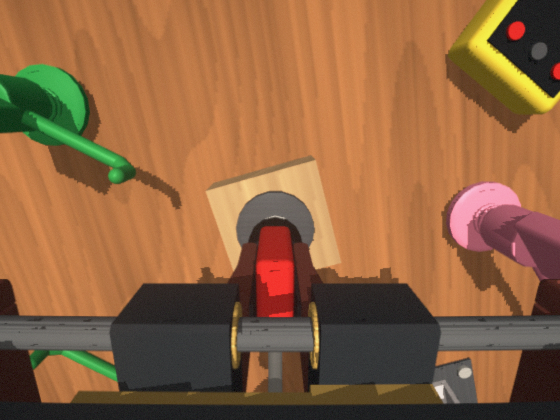

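Run:
```python
from h import *
import pickle
a=cv2.imread('pics/w3.png')
cv2.imwrite('pics/w3c.png',cv2.resize(a[180:400,215:335],None,fx=3.2,fy=2.7,interpolation=0))
c,s=pickle.load(open('c3.pkl','rb'))
R=np.array(s['orientation']);p=np.array(s['ee_pos'])
for x in (-24,-22,-20,0): print(x,proj(c,[p+R@[x,-40.4,-8],p+R@[x,-40.4,8]]).round(1).tolist())
for x in (-28,0): print('collar',proj(c,[p+R@[x,p[2]-38,0]]).round(1).tolist())
```

```text
-24 [[252.7, 251.8], [293.8, 251.7]]
-22 [[252.8, 256.5], [293.7, 256.5]]
-20 [[252.9, 261.2], [293.6, 261.2]]
0 [[253.8, 306.1], [292.9, 306.0]]
collar [[273.6, 188.7]]
collar [[273.6, 228.1]]
```

View pics/w3c.png

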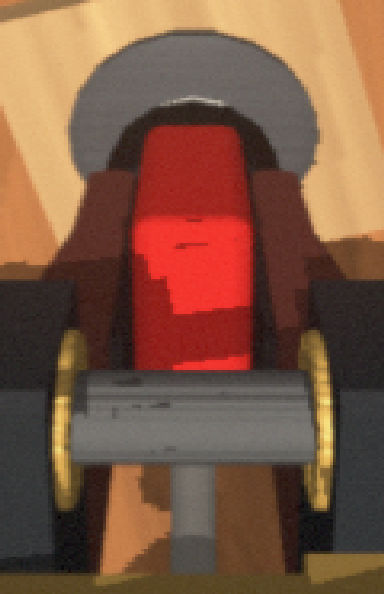

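>>> {"method": "send_rows", "body": {"increments": [[[0,-1.5,0],[0,0,0],0],[[0,-4,0],[0,0,0],0],[[0,-6,0],[0,0,0],0],[[0.7,-7,0.4],[0,0,0],0],[[2.5,-7,1.5],[0,-1,0],0],[[5,-7,3],[0,-3,0],0],[[8,-7,4.7],[0,-5,0],0],[[11,-7,6.5],[0,-7,0],0],[[14,-7,8.3],[0,-9,0],0],[[17,-7,10.1],[0,-11,0],0],[[20,-7,11.9],[0,-13,0],0],[[23,-7,13.6],[0,-15,0],0],[[26,-7,15.4],[0,-16,0],0],[[28,-7,16.6],[0,-16.9,0],0],[[29.5,-7,17.5],[0,-16.9,0],0],[[30,-7,17.8],[0,-16.9,0],0],[[30,-7,17.8],[0,-16.9,0],0],[[30,-7,17.8],[0,-16.9,0],0],[[30,-7,17.8],[0,-16.9,0],0],[[30,-7,17.8],[0,-16.9,0],0]]}}

```text
time_s: 6.47
ee_pos: [575.2, -42.2, 166.5]
orientation: [[0.132, -0.001, 0.991], [-0.991, 0.001, 0.132], [-0.001, -1.0, -0.001]]
contact_force: [0.9, -0.7, -2.2]
grip_width: 0.18
```

Run:
```python
from h import *
import pickle
c=eyes.get_calibration('wrist'); s=r.sense(); pickle.dump((c,s),open('c4.pkl','wb'))
print(s['time_s'],s['ee_pos'],s['orientation'],s['grip_width'],s['contact_force'],s['ft_torque'])
snap('wrist','w4');snap('scene','s4')
a=cv2.imread('pics/s4.png'); cv2.imwrite('pics/s4c.png',cv2.resize(a[120:280,160:380],None,fx=3.5,fy=3.5,interpolation=2))
```

```text
6.4667 [575.18883278 -42.23920285 166.54548965] [[ 1.32038525e-01 -7.54436683e-04  9.91244298e-01]
 [-9.91244370e-01  5.58740680e-04  1.32038960e-01]
 [-6.53463549e-04 -9.99999559e-01 -6.74055819e-04]] 0.17983771938227058 [ 0.86535319 -0.66568017 -2.24035329] [-0.03908801 -0.07272512 -0.02079765]
```

View pics/w4.png

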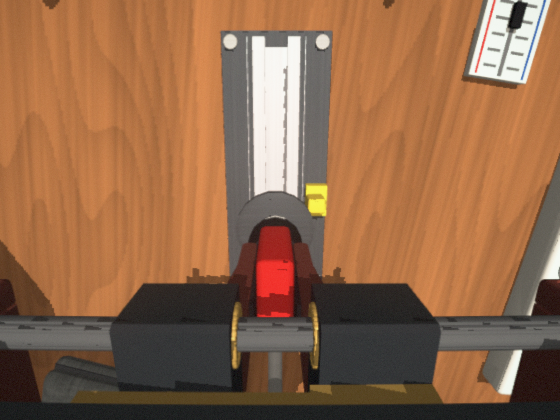

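View pics/s4c.png

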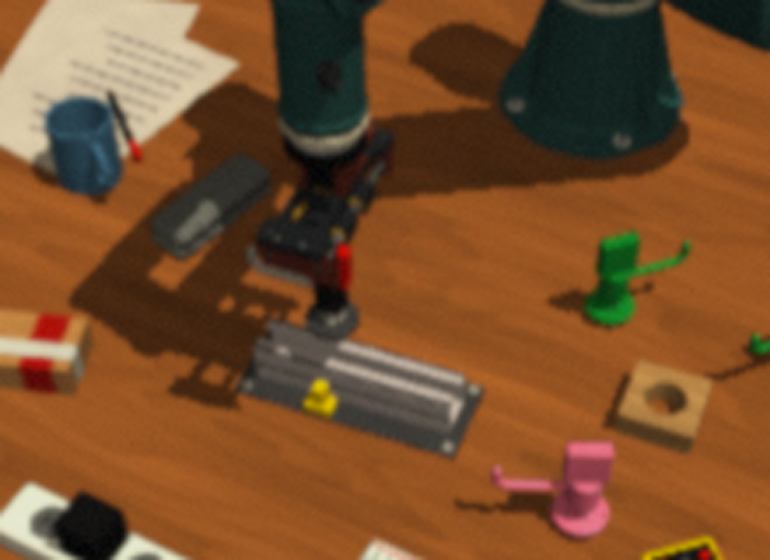

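Run:
```python
from h import *
import pickle
a=cv2.imread('pics/w4.png')
cv2.imwrite('pics/w4c.png',cv2.resize(a[170:270,215:335],None,fx=6,fy=6,interpolation=0))
g=a.astype(float).mean(2)
for y in (80,110,140,170): print(y,g[y,240:312].astype(int).tolist())
for y in (205,215,222,228): print(y,g[y,225:330].astype(int).tolist())
```

```text
80 [104, 102, 104, 104, 106, 105, 112, 159, 138, 108, 104, 114, 175, 233, 244, 246, 246, 245, 244, 245, 245, 245, 244, 243, 237, 241, 245, 243, 244, 245, 245, 245, 245, 245, 246, 245, 245, 246, 245, 244, 244, 245, 246, 244, 193, 153, 153, 193, 238, 244, 246, 247, 245, 245, 244, 245, 245, 245, 241, 200, 129, 108, 106, 112, 153, 146, 115, 107, 107, 104, 106, 105]
110 [104, 106, 106, 103, 106, 106, 112, 157, 133, 108, 107, 106, 129, 226, 243, 245, 244, 244, 243, 243, 244, 244, 243, 241, 230, 238, 241, 242, 242, 242, 244, 243, 244, 244, 244, 243, 242, 244, 244, 243, 243, 243, 244, 245, 242, 187, 161, 208, 238, 243, 244, 244, 243, 243, 244, 245, 243, 243, 237, 165, 113, 106, 107, 116, 164, 129, 104, 105, 106, 104, 105, 107]
140 [104, 104, 105, 106, 106, 107, 104, 118, 183, 146, 111, 106, 116, 175, 232, 242, 242, 242, 240, 239, 241, 243, 242, 240, 239, 228, 234, 238, 237, 240, 241, 241, 242, 243, 242, 241, 241, 242, 242, 241, 240, 242, 239, 190, 151, 148, 173, 233, 242, 243, 243, 242, 240, 239, 242, 242, 242, 236, 180, 126, 108, 110, 118, 161, 127, 106, 106, 104, 102, 108, 105, 107]
170 [1
[... 1554 characters left out ...]
, 40, 35, 41, 41, 40, 40, 40, 41, 41, 37, 39, 42, 41, 36, 40, 38, 39, 41, 38, 40, 45, 60, 79, 92, 95, 97, 97, 95, 98, 97, 97, 101, 95, 98, 100, 94, 97, 100, 97, 96, 91, 95, 93, 97, 99, 99, 96, 100, 102, 101, 99, 101, 103, 101, 100, 100, 116, 126, 126, 130, 132]
228 [141, 142, 113, 99, 99, 96, 97, 96, 97, 93, 91, 88, 87, 90, 92, 92, 95, 96, 95, 95, 93, 95, 96, 94, 96, 94, 92, 94, 62, 42, 34, 37, 32, 37, 39, 36, 57, 63, 69, 71, 75, 77, 75, 77, 75, 75, 74, 75, 79, 74, 78, 77, 78, 72, 78, 78, 78, 77, 79, 75, 73, 74, 71, 57, 44, 36, 36, 35, 37, 33, 36, 47, 81, 95, 94, 95, 96, 96, 93, 96, 95, 96, 96, 95, 97, 92, 93, 91, 90, 91, 97, 98, 100, 101, 101, 104, 97, 100, 95, 103, 118, 127, 128, 132, 133]
```

View pics/w4c.png

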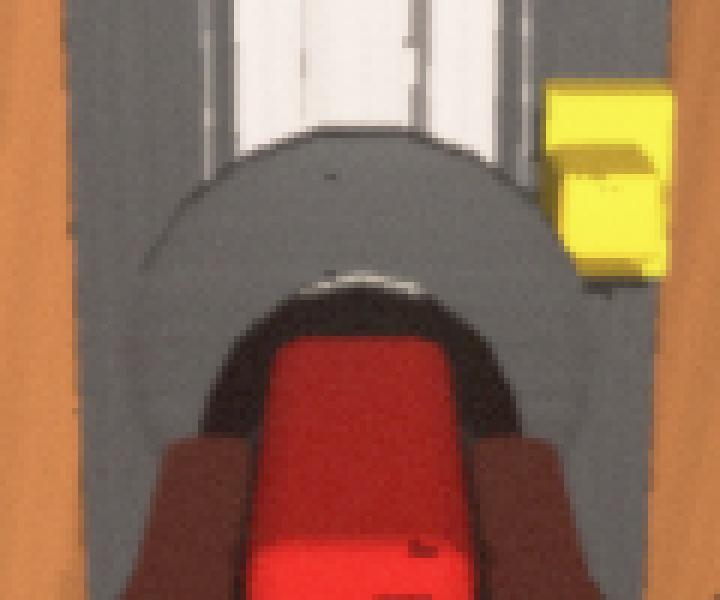

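>>> {"method": "send_rows", "body": {"increments": [[[0,1.5,0],[0,0,0],0],[[0,3,0],[0,0,0],0],[[0,3.8,0],[0,0,0],0],[[0,3.8,0],[0,0,0],0],[[0,3.8,0],[0,0,0],0],[[0,3.8,0],[0,0,0],0]]}}

```text
time_s: 7.07
ee_pos: [576.4, -43.4, 129.3]
orientation: [[0.131, 0.001, 0.991], [-0.991, -0.0, 0.131], [0.0, -1.0, 0.001]]
contact_force: [0.1, -0.1, -2.5]
grip_width: 0.181
```

Run:
```python
from h import *
import pickle
for i in range(4):
    c=eyes.get_calibration('wrist');s=r.sense(); print(s['time_s'],np.round(s['ee_pos'],2),np.round(s['qd'],3))
    im=snap('wrist',f'w5_{i}')
a=cv2.imread('pics/w5_3.png'); g=a.astype(float).mean(2)
for y in (40,70,100): print(y,g[y,240:312].astype(int).tolist())
cv2.imwrite('pics/w5c.png',cv2.resize(a[100:270,195:355],None,fx=4,fy=3.4,interpolation=0))
```

```text
7.0667 [576.38 -43.43 129.27] [-0.002 -0.005 -0.005 -0.001 -0.002  0.001]
7.1167 [576.59 -43.53 129.47] [-0.003 -0.004 -0.002  0.001 -0.001 -0.001]
7.1667 [576.64 -43.62 129.52] [-0.001  0.001  0.    -0.    -0.001 -0.   ]
7.2167 [576.57 -43.63 129.51] [-0.002  0.001  0.002 -0.    -0.001  0.   ]
40 [170, 113, 103, 104, 102, 123, 216, 240, 242, 244, 244, 245, 244, 243, 245, 245, 244, 243, 243, 241, 231, 239, 243, 244, 244, 244, 243, 244, 244, 244, 244, 245, 246, 244, 245, 245, 244, 244, 244, 243, 244, 245, 245, 246, 246, 245, 243, 228, 242, 244, 244, 245, 246, 246, 245, 244, 245, 245, 244, 244, 241, 212, 128, 106, 105, 102, 104, 127, 204, 127, 105, 105]
70 [180, 162, 109, 104, 103, 106, 146, 224, 241, 245, 245, 244, 244, 243, 244, 244, 244, 243, 243, 242, 231, 236, 242, 243, 243, 244, 244, 244, 244, 244, 244, 245, 245, 245, 243, 244, 244, 245, 244, 243, 243, 245, 246, 244, 189, 148, 154, 213, 240, 243, 245, 245, 246, 244, 244, 244, 244, 245, 244, 243, 240, 173, 118, 106, 104, 101, 120, 194, 129, 104, 106, 103]
100 [120, 157, 135, 108, 103, 101, 113, 177, 231, 242, 244, 244, 242, 241, 242, 242, 244, 242, 241, 242, 240, 229, 235, 241, 241, 241, 241, 242, 243, 242, 243, 244, 244, 242, 242, 243, 244, 243, 242, 242, 243, 244, 240, 189, 151, 144, 152, 232, 243, 243, 244, 244, 242, 242, 242, 242, 244, 242, 242, 241, 220, 142, 106, 105, 105, 116, 167, 133, 107, 105, 103, 102]
```

View pics/w5c.png

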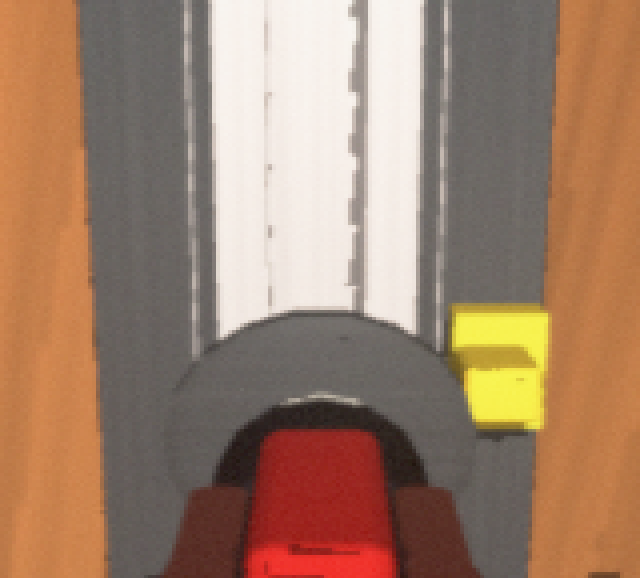

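>>> {"method": "send_rows", "body": {"increments": [[[0,0,-0.09],[0,0,0],0],[[0,0.2,-0.09],[0,0,0],0],[[0,0.4,-0.09],[0,0,0],0],[[0,0.5,-0.09],[0,0,0],0],[[0,0.6,-0.09],[0,0,0],0],[[0,0.6,-0.09],[0,0,0],0],[[0,0.6,-0.09],[0,0,0],0]]}}

```text
time_s: 7.85
ee_pos: [575.0, -43.6, 122.5]
orientation: [[0.131, -0.0, 0.991], [-0.991, 0.0, 0.131], [-0.0, -1.0, -0.0]]
contact_force: [-0.4, -0.5, -1.4]
grip_width: 0.181
```

>>> {"method": "send_rows", "body": {"increments": [[[0,0.1,0],[0,0,0],0],[[0,0.2,0],[0,0,0],0],[[0,0.2,0],[0,0,0],0],[[0,0.2,0],[0,0,0],0]]}}

```text
time_s: 8.18
ee_pos: [575.0, -43.7, 120.6]
orientation: [[0.131, -0.0, 0.991], [-0.991, 0.0, 0.131], [-0.0, -1.0, -0.0]]
contact_force: [0.9, -0.2, -1.9]
grip_width: 0.184
```

>>> {"method": "send_rows", "body": {"increments": [[[0,0.1,0],[0,0,0],0],[[0,0.2,0],[0,0,0],0],[[0,0.3,0],[0,0,0],0],[[0,0.4,0],[0,0,0],0],[[0,0.4,0],[0,0,0],0],[[0,0.4,0],[0,0,0],0]]}}

```text
time_s: 8.68
ee_pos: [575.0, -43.6, 116.6]
orientation: [[0.131, -0.0, 0.991], [-0.991, 0.0, 0.131], [-0.0, -1.0, -0.0]]
contact_force: [-0.5, 0.9, -2.1]
grip_width: 0.182
```

Run:
```python
from h import *
s=r.sense();print(s['contact_force'],s['ft_torque'],s['ee_pos'])
snap('scene','s6')
a=cv2.imread('pics/s6.png'); cv2.imwrite('pics/s6c.png',cv2.resize(a[170:260,200:320],None,fx=6,fy=6,interpolation=2))
```

```text
[-0.47773276  0.93159723 -2.11710727] [-0.06483132 -0.14767367 -0.05986923] [574.95925648 -43.64228941 116.58225071]
```

View pics/s6c.png

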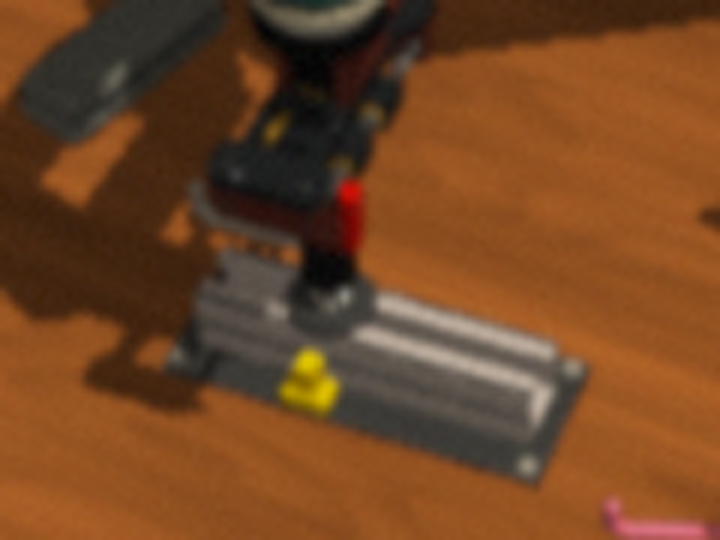

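>>> {"method": "send_rows", "body": {"increments": [[[0,0.1,0],[0,0,0],0],[[0,0.2,0],[0,0,0],0],[[0,0.3,0],[0,0,0],0],[[0,0.4,0],[0,0,0],0],[[0,0.4,0],[0,0,0],0],[[0,0.4,0],[0,0,0],0]]}}

```text
time_s: 9.23
ee_pos: [575.2, -43.7, 113.2]
orientation: [[0.131, 0.0, 0.991], [-0.991, -0.0, 0.131], [0.0, -1.0, 0.0]]
contact_force: [-2.1, 0.0, 5.3]
grip_width: 0.178
```

>>> {"method": "send_rows", "body": {"increments": [[[0,0.1,0],[0,0,0],0],[[0,0.2,0],[0,0,0],0],[[0,0.3,0],[0,0,0],0],[[0,0.4,0],[0,0,0],0],[[0,0.4,0],[0,0,0],0],[[0,0.4,0],[0,0,0],0]]}}

```text
time_s: 9.73
ee_pos: [575.2, -43.7, 109.6]
orientation: [[0.131, 0.001, 0.991], [-0.991, -0.0, 0.131], [0.0, -1.0, 0.001]]
contact_force: [-3.0, 0.6, 9.2]
grip_width: 0.182
```

>>> {"method": "send_rows", "body": {"increments": [[[0,0,-0.02],[0,0,0],0],[[0,0,-0.01],[0,6,0],0],[[0,0,0.01],[0,12,0],0],[[0.01,0,0.03],[0,18,0],0],[[0.02,0,0.05],[0,24,0],0],[[0.03,0,0.07],[0,30,0],0],[[0.04,0,0.08],[0,36,0],0],[[0.04,0,0.08],[0,36,0],0],[[0.04,0,0.08],[0,36,0],0]]}}

```text
time_s: 10.48
ee_pos: [577.7, -44.5, 110.2]
orientation: [[-0.477, 0.004, 0.879], [-0.879, -0.001, -0.477], [-0.001, -1.0, 0.004]]
contact_force: [0.1, -0.4, 8.2]
grip_width: 0.181
```

Run:
```python
from h import *
s=r.sense();print(s['contact_force'],s['ft_torque'],s['ee_pos'])
snap('wrist','w7')
```

```text
[ 0.08364392 -0.39896257  8.19922597] [-0.08954898  0.12443863 -0.07883894] [577.74343377 -44.47006331 110.18631096]
```

View pics/w7.png

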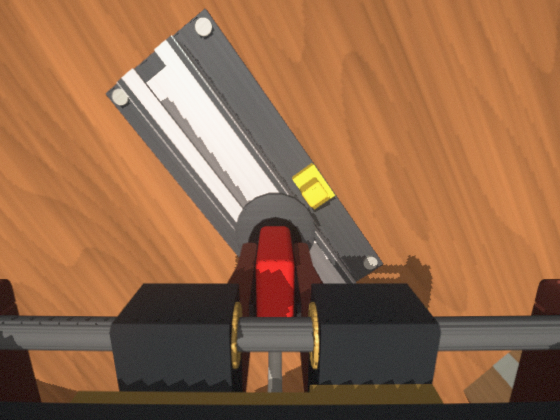

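>>> {"method": "send_rows", "body": {"increments": [[[0,0.05,0.02],[0,6,0],0],[[0,0.05,0.04],[0,12,0],0],[[0.01,0.05,0.06],[0,18,0],0],[[0.02,0.05,0.08],[0,24,0],0],[[0.03,0.05,0.1],[0,30,0],0],[[0.04,0.05,0.11],[0,36,0],0],[[0.05,0.05,0.13],[0,42,0],0],[[0.06,0.05,0.14],[0,48,0],0],[[0.08,0.05,0.15],[0,54,0],0],[[0.08,0.05,0.15],[0,54,0],0],[[0.08,0.05,0.15],[0,54,0],0],[[0.08,0.05,0.15],[0,54,0],0],[[0.08,0.05,0.15],[0,54,0],0]]}}

```text
time_s: 11.62
ee_pos: [578.7, -46.0, 109.8]
orientation: [[-0.991, 0.004, 0.131], [-0.131, -0.001, -0.991], [-0.004, -1.0, 0.002]]
contact_force: [0.1, -0.2, 8.8]
grip_width: 0.179
```

Run:
```python
from h import *
import pickle
c=eyes.get_calibration('wrist');s=r.sense();pickle.dump((c,s),open('c8.pkl','wb'));print(s['contact_force'],s['ft_torque'],s['ee_pos'])
o=s['orientation'];print('tool x angle',np.degrees(np.arctan2(o[1][0],o[0][0])))
snap('wrist','w8')
```

```text
[ 0.0830871  -0.22397003  8.78961637] [-0.170755    0.18077568 -0.09963265] [578.73979947 -45.9830734  109.75057287]
tool x angle -172.4908368725232
```

View pics/w8.png

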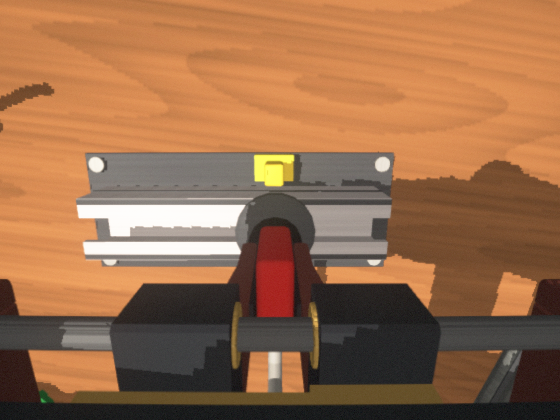

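>>> {"method": "send_rows", "body": {"increments": [[[0,-0.1,0],[0,0,0],0],[[0,-0.2,0],[0,0,0],0],[[0,-0.2,0],[0,0,0],0],[[0,-0.2,0],[0,0,0],0],[[0,-0.2,0],[0,0,0],0]]}}

```text
time_s: 12.08
ee_pos: [578.7, -46.0, 111.4]
orientation: [[-0.991, 0.004, 0.131], [-0.131, -0.001, -0.991], [-0.004, -1.0, 0.001]]
contact_force: [1.1, -0.5, 6.8]
grip_width: 0.18
```

>>> {"method": "send_rows", "body": {"increments": [[[0,0,0],[0,0,0],0.25],[[0,0,0],[0,0,0],0.35],[[0,0,0],[0,0,0],0.5],[[0,0,0],[0,0,0],0.5],[[0,0,0],[0,0,0],0.5],[[0,0,0],[0,0,0],0.5],[[0,0,0],[0,0,0],0.5],[[0,0,0],[0,0,0],0.5]]}}

```text
time_s: 12.75
ee_pos: [576.8, -45.3, 110.1]
orientation: [[-0.991, -0.0, 0.131], [-0.131, 0.0, -0.991], [0.0, -1.0, -0.0]]
contact_force: [1.0, -0.6, -0.6]
grip_width: 0.496
```

Run:
```python
from h import *
import pickle
c=eyes.get_calibration('wrist');s=r.sense();print(s['contact_force'],s['grip_width'],s['ee_pos'])
snap('wrist','w9')
```

```text
[ 0.986261   -0.61842487 -0.62314795] 0.4962739810705787 [576.75682204 -45.34917275 110.08424787]
```

View pics/w9.png

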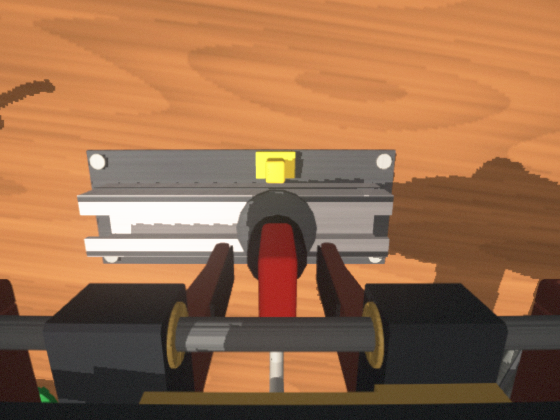

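>>> {"method": "send_rows", "body": {"increments": [[[0,-1,0],[0,0,0],0.6],[[0,-3,0],[0,0,0],0.6],[[0,-6,0],[0,0,0],0.6],[[0,-9,0],[0,0,0],0.8],[[0,-11,0],[0,0,0],1],[[0,-11,0],[0,0,0],1],[[0,-11,0],[0,0,0],1],[[0,-11,0],[0,0,0],1],[[0,-11,0],[0,0,0],1],[[0,-11,0],[0,0,0],1],[[0,-11,0],[0,0,0],1],[[0,-11,0],[0,0,0],1]]}}

```text
time_s: 13.8
ee_pos: [576.4, -45.3, 219.3]
orientation: [[-0.991, -0.002, 0.131], [-0.131, 0.0, -0.991], [0.002, -1.0, -0.001]]
contact_force: [0.3, 0.7, -0.6]
grip_width: 1.004
```

Run:
```python
from h import *
import pickle
c=eyes.get_calibration('wrist');s=r.sense();pickle.dump((c,s),open('c10.pkl','wb'));print(s['contact_force'],s['grip_width'],s['ee_pos'])
a=snap('wrist','w10');snap('scene','s10')
a=cv2.imread('pics/s10.png'); cv2.imwrite('pics/s10c.png',cv2.resize(a[150:270,190:350],None,fx=5,fy=5,interpolation=2))
```

```text
[ 0.26362148  0.6677614  -0.61991033] 1.0040932657643764 [576.35927237 -45.29512294 219.26868954]
```

View pics/w10.png

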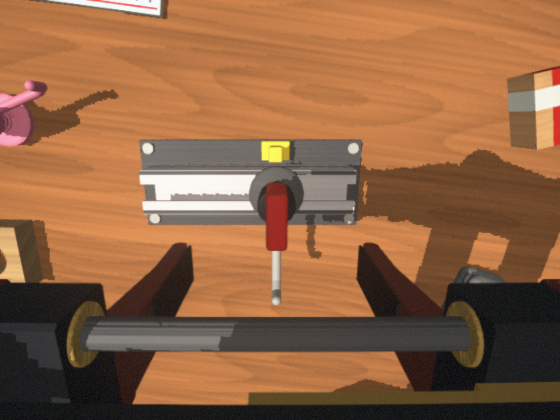

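View pics/s10c.png

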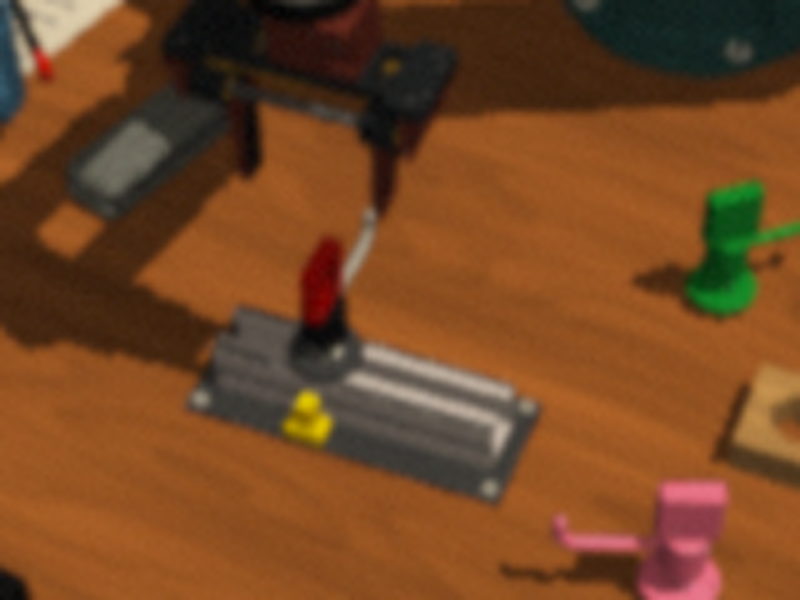

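Run:
```python
from h import *
import pickle
c,s=pickle.load(open('c10.pkl','rb'))
a=cv2.imread('pics/w10.png'); cv2.imwrite('pics/w10c.png',cv2.resize(a[130:310,215:335],None,fx=4,fy=3.3,interpolation=0))
```

```text
(no output)
```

View pics/w10c.png

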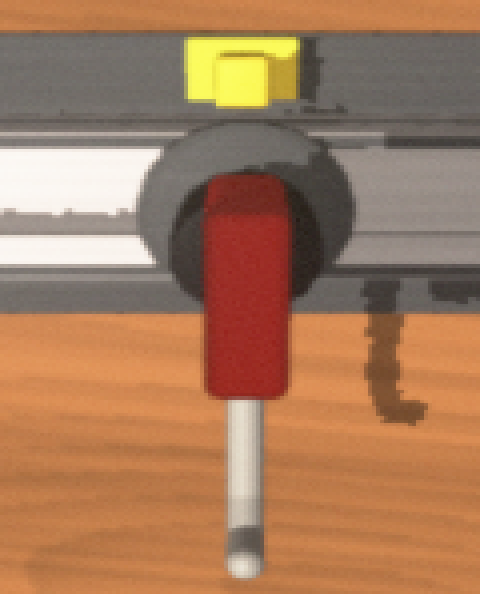

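Run:
```python
from h import *
import pickle
c,s=pickle.load(open('c10.pkl','rb'))
f=lambda x,y:(215+x/4,130+y/3.3)
w=atz(c,[f(205,213),f(290,213),f(290,398),f(205,398)],152);m=w.mean(0)
t=atz(c,[f(244,560)],114)[0];k=atz(c,[f(246,205)],57)[0];cl=atz(c,[f(242,80)],38)[0]
print(m,t,k,cl)
for q in(m,k):
  d=t-q;print(np.degrees(np.arctan2(d[1],d[0])),np.hypot(*d[:2]))
yr=np.array([-.131,.9914]);print('yr',[float(v[:2]@yr) for v in (m,k,cl,t)])
xr=np.array([.9914,.131]);print('xr',[float(v[:2]@xr) for v in (m,k)])
d=(w[2]+w[3]-w[0]-w[1])/2;print(np.degrees(np.arctan2(d[1],d[0])), 'want -172.5')
```

```text
[577.95939322 -46.66219353 152.        ] [493.93683236 -57.28800943 114.        ] [579.80908445 -46.68431988  57.        ] [614.76388774 -41.13030417  38.        ]
-172.7924169287346 84.69178647142526
-172.9606285467745 86.52445845613467
yr [-121.97357917791204, -122.23782479629097, -121.31065284812274, -121.50105758636842]
xr [566.8761950812947, 568.7070804227194]
-172.43274407023335 want -172.5
```

Run:
```python
from h import *
snap('top','top11')
a=cv2.imread('pics/top11.png');b=cv2.imread('pics/top0.png')
cv2.imwrite('pics/both.png',np.vstack([b[90:300,20:460],a[90:300,20:460]]))
s=r.sense();print(s['time_s'],s['contact_force'])
```

```text
13.95 [ 0.32522884 -0.45699599  0.29279667]
```

View pics/both.png

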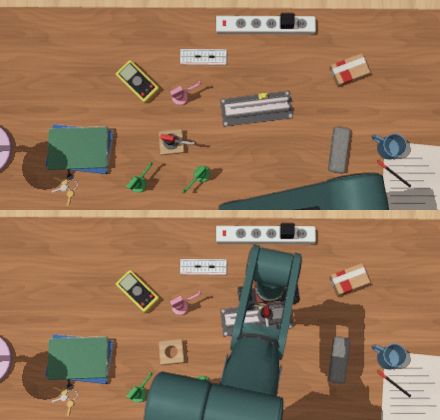

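The pictures before and after match: the visible bystanders (meter, breadboard, carton, case, mug, books, pink post) are where they were and the stand is empty. Handing in.

Run:
```python
from h import *
print(r.hand_in())
```

```text
the job is handed in; nothing more can be done
None
```

The post is mounted on the rail opposite the yellow clip, with its hook pointing straight out on the side away from the clip. I handed the job in at about 14 s; the hand-in gives no verdict.

- **What I did:** I gripped the red wing and lowered the foot through the slot; it went in at the first try without catching. I pressed it about 6 mm deeper (about 11 N), turned it 90° clockwise, eased it up about 2 mm, let go and backed off.
- **Fit:** it stayed upright when released. The hook points at −172.4° to −173.0°, where −172.5° was wanted. Along the rail the post is within about 1 mm of the clip's centre.
- **Locking:** I did not pull on the post to test the catch. It turned freely while pressed down and stayed put when released.
- **Rest of the desk:** the bystanders I could see in the top picture had not moved, and the robot was touching nothing. The arm hid one green post and part of the other.
- **Disagreements:** the wrist camera read about 1 mm sideways compared with the fingers, so I corrected for that when lining up. Without that correction, the last wrist picture puts the post across the rail about 1 to 3 mm towards the clip's side of the slot centre. The arm settled slowly and its pose readings lagged by 1 to 2 mm.

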